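# Lock a load cartridge into its test dock with the loose crank

### The job

Push the load cartridge fully home against the stop of its test dock. Then take the loose crank from its stand, fit it down over the hexagonal shaft hidden in the gearbox well until it is fully seated, and turn it clockwise until the red bolt is fully closed behind the cartridge. Leave the crank seated on the shaft, let go, and do not disturb the other things on the bench.

Things in the scene. Friction and masses are not known exactly. Their poses are not given: they have to be found in the camera images.
- dock: Fixed test dock, turned by up to 15 degrees. Origin: bench height, middle of its straight channel; x along the channel away from the robot, y to the left. Channel 163 mm wide between two aluminium walls (10 mm thick, 50 mm high, x = -110 to +120 mm). A blue gearbox, 95 mm (x) x 115 mm (y), 75 mm high, joins the left wall, with the round drive well in its top, centred at x = 30, y = 158 mm.
- mouth (a point): Middle of the channel's open, robot-side end, on the channel floor, 10 mm above the bench (dock x = -110 mm, y = 0).
- home (a point): Where the cartridge's origin lies when it is fully home: dock x = 75 mm, y = 0, on the channel floor, 10 mm above the bench. Axes as the dock's. The black stop block's face is 35 mm further along x; its top is 55 mm above the bench.
- well (a point): Centre of the mouth of the round well in the gearbox top, 75 mm above the bench. The well is 70 mm across and 55 mm deep with a flat floor; the hexagonal drive shaft stands hidden at its centre. A seated crank's origin is 55 mm below this point; one that merely rests on top of the shaft is only about 25 mm below.
- shaft (a point): Top of the drive shaft's tapered nose, 15 mm below the well's mouth. The upright shaft: hexagon 40 mm across flats, 30 mm high, plus a 10 mm nose. Which way its flats face is not known and differs each time: it has to be felt. It turns clockwise seen from above, 2.0 rad from its start to an end stop, needs 0.3 N m or a little more, stays where left, and moves the bolt 16 mm per rad.
- cartridge: Loose load cartridge, 0.4 to 0.85 kg, in the channel with 1.5 mm play each side, 65 to 105 mm short of home. Black block 70 mm (x, along the channel) x 160 mm (y, across) x 35 mm high, two finned aluminium resistors on top up to 56 mm high. Origin: centre of its underside, x towards the stop. Wide and short, it cocks and binds if pushed more than about 15 mm off its centre line.
- stripe (a point): Yellow stripe in the middle of the cartridge's flat robot-side face, where to push it along the channel's x; 17.5 mm above the channel floor. Pushed here the cartridge slides with 3 to 10 N.
- bolt (a joint): Red locking bolt, 12 mm thick, that slides out of the left wall across the channel behind the home cartridge (bolt at dock x = 23 to 35 mm, the home cartridge's near face at 40 mm). Value in m: 0 withdrawn (at the start), 0.032 fully closed. Only the drive shaft is meant to move it. It cannot close while the cartridge stands in its way.
- bolt_tip (a point): Middle of the red bolt's 12 x 26 mm end face, 34 mm above the bench; it moves along the dock's -y as the bolt closes.
- crank: Loose steel crank, 0.26 to 0.5 kg, upright in its stand. Origin: centre of the hub's underside, z up. Six-sided hub, 60 mm over its corners, z = 0 to 60 mm; in its underside a hexagonal socket 44 mm across flats, 44 mm deep, one pair of flats square to the crank's x (12 degrees play each way on the shaft). A flat alloy arm 24 mm wide, z = 60 to 72 mm, runs from the hub along -x to the handle.
- grip (a point): Centre of the square dark block on top of the crank's hub, by which to carry and seat it: 26 x 26 mm, faces square to the crank's x and y, z = 72 to 112 mm in the crank's frame (this point x = 0, y = 0, z = 97 mm).
- handle (a point): On the axis of the crank's upright round orange handle, 24 mm across, z = 72 to 132 mm in the crank's frame; this point is at x = -100 mm, y = 0, z = 102 mm.
- stand: Fixed crank stand, base plate 160 x 90 mm: a grey block 90 x 90 x 40 mm with a round hole 70 mm across in which the crank's hub stands, its foot 10 mm above the bench, and a grey post 70 mm high under the crank's arm. Origin: bench height, on the hole's axis; the arm lies along its -x, roughly towards the robot.
- resistor_a: Bystander: loose finned aluminium power resistor, 100 x 56 x 40 mm. Origin: centre of its underside.
- resistor_b: Bystander: the second such resistor, 100 x 56 x 40 mm. Origin: centre of its underside.
- probe: Bystander: black probe box with a paper label, 70 x 160 x 30 mm. Origin: centre of its underside.
- meter: Bystander: yellow and black hand multimeter lying flat, 170 x 85 x 37 mm. Origin: centre of its underside.
- can: Bystander: blue-banded spray can, 60 mm across, 170 mm tall, standing. Origin: centre of its underside.
- driver: Bystander: screwdriver lying on the bench. Origin: centre of its underside.
- pot: Bystander: empty black plastic pot, 80 mm across, 80 mm tall. Origin: centre of its underside.
Mind the look-alikes: they are no part of the job. What is shaped like the crank but blue is not meant.

How it is judged:
On the way, in this order (a step that is already met when the one before it is completed fails the run):
1. the cartridge is fully home (within 4.5 mm) with the bolt still withdrawn (horizontal distance between cartridge and home below 0.0045 m and value of joint bolt below 0.004 m), for 0.2 s.
2. the crank is seated on the hexagon in the well, before the bolt has moved far (under 12 mm) (horizontal distance between crank and well below 0.008 m and z of crank in the frame of well below -0.045 m and angle between crank's own z axis and vertical below 0.15 rad and value of joint bolt below 0.012 m), for 0.2 s.
3. the bolt is closed (at least 28 mm) with the crank seated (horizontal distance between crank and well below 0.008 m and z of crank in the frame of well below -0.045 m and angle between crank's own z axis and vertical below 0.15 rad and horizontal distance between cartridge and home below 0.0045 m and value of joint bolt above 0.028 m), for 0.2 s.
At the end, for the whole second after the job is handed in: The cartridge is within 4.5 mm of home, the bolt is closed by at least 28 mm of its 32, and the crank stands seated on the shaft (foot at least 45 mm below the well's mouth, within 8 mm of its centre, leaning less than 0.15 rad), released and at rest (all of step 3 and linear speed of each of crank, cartridge below 0.02 m/s); the robot touches nothing.
It fails at once if a bystander is moved by more than 30 mm (distance of any of resistor_a, resistor_b, probe, meter, can, driver, pot from where it was at the start of the episode above 0.03 m).
It also fails if it takes over 72 s, if anything falls off the work surface, if the arm or the gripper's body presses on something with over 40 N, if the wrist force passes 120 N, or if a joint passes its speed limit or range.

### The arm

A 7-joint arm with a two-finger parallel gripper is mounted at the origin on the work surface. World frame = base frame: x ahead of the robot, y to its left, z up, the work surface at z = 0. Lengths are in m, angles in rad, forces in N, time in s.
With the tool pointing down it reaches from about 0.4 to 0.875 m from the base axis. Payload 19.3 kg.
Tool frame: the origin (TCP) lies at the very end of the fingers, on their centre line; the grasp point (between the pads) lies 19 mm behind it; z points along the fingers, y is the line along which they close (so a half turn about z gives the same grasp; the last joint's range is limited). The gripper opens to 85 mm and grips with 20 to 120 N. Pads are 22 mm wide; open, the fingers measure 114 mm over their backs; the gripper's body (76 mm by 85 mm) begins 54 mm behind the grasp point. The pads swing forward as they close: fully open they stand 13 mm farther back than shut.
Start: joints at [1.054, 0.521, -0.036, 1.599, 0.021, 1.021, -0.113], TCP at [0.27, -0.564, 0.231] pointing down, gripper open.
Joint ranges: [-2.91, 2.91], [-0.3, 2.13], [-1.5, 1.42], [0.17, 2.43], [-1.26, 4.41], [0.16, 1.93], [-2.52, 2.52]. Speed limits (rad/s): [1.89, 1.89, 2.39, 2.39, 3.01, 3.01, 3.01].

### API

Orientations are given as [roll, pitch, yaw] about the fixed x, y, z axes, in that order (R = Rz(yaw) Ry(pitch) Rx(roll)).
In Python, from workcell import bot gives the robot as it stands.
- The arm moves only by the shell command python3 -m crank 'ROWS' [FORCE]. ROWS is a JSON object of lists of equal length, an entry for each row: "travel": the shift along the world's x, y, z in cm, a list of three; "turn": the turn, a rotation vector about the world's x, y, z in degrees, a list of three; "gripper": the closure, from 0 (fully open) to 1 (shut). A call has exactly 5 rows; each row is the pose to reach, as a shift and turn from the pose commanded when the call began; what a row does not reach only later rows make up. A row lasts 1/10 s, in which the tool goes at most 50 mm and 8.59 degrees, less where a joint would pass 70% of its speed; a pose out of reach is approached as far as the arm can. A call with a gripper value outside its range is refused whole. The fingers move at their own pace and stop on an object; FORCE is the grip in N (left out, the last holds). Time passes only in rows, so rows that repeat a pose let the fingers close, or fill a call up. It gives the time, the measured TCP pose, the force, the opening and the grip force at its end, in the units of the state.
- bot.observe(): the state, without advancing time (a new reading comes with each control period).
- bot.grab_frame(name): name is "side" or "top" or "wrist"; returns a dict with "pixels" (480x640x3 uint8, red, green, blue), "fx", "fy", "cx", "cy" (pixels), "extrinsics" (4x4, takes a point from world to camera coordinates). Camera axes: x right, y down, z forward; pixel columns grow to the right and rows downward; lengths in m; the calibration is good to about 2 mm. The wrist camera is an equidistant fisheye: a pixel r from the principal point sees the ray r / f radians off the axis. A picture is of the moment at which its call begins. There is no depth.
- bot.job_done(): hands the job in; it is judged then, once.
The state is a dict: "clock": time; "qpos": joint angles; "qd": joint speeds; "joint_efforts": joint torques, N m; "position": TCP position; "tool_rot": TCP orientation; "force": force on the tool from outside, world axes, zero at the start; "moment": the same for the moment, N m; "grip_width": finger opening in m; "finger_force": force on a finger pad.
Only numpy, scipy, OpenCV 4.12 (cv2) and the standard library are available. Lean on these libraries where they do the work, as an engineer would, in place of code of your own. Each camera call takes 0.05 s, during which the arm holds its last target. There are 200 camera calls.

## Working session

There is one attempt and no reset: what is moved stays moved. The work goes in short steps, Python scripts to look and compute and a shell command to move; the robot and the scene stay as the last step left them, time stands still between calls to the robot, and variables do not carry over. Pictures are saved under pics/ and viewed, at most 12 in all, crops included, and the job is handed in when it is done.

```bash
mkdir -p pics; ls; cat > h.py <<'E'
import numpy as np,cv2
from workcell import bot
def grab(n,fn):
    f=bot.grab_frame(n); cv2.imwrite('pics/'+fn+'.png',f['pixels'][:,:,::-1]); 
    np.savez('pics/'+fn+'.npz',**{k:np.array(v) for k,v in f.items()}); return f
def pt(fn,u,v,z):
    f=np.load('pics/'+fn+'.npz'); E=f['extrinsics']
    d=np.array([(u-f['cx'])/f['fx'],(v-f['cy'])/f['fy'],1.])
    if fn.startswith('w'):
        r=np.hypot(d[0],d[1]); d=np.array([d[0]/r*np.sin(r),d[1]/r*np.sin(r),np.cos(r)])
    R=E[:3,:3]; c=-R.T@E[:3,3]; w=R.T@d
    return c+w*(z-c[2])/w[2]
def proj(fn,P):
    f=np.load('pics/'+fn+'.npz'); E=f['extrinsics']; p=E[:3,:3]@np.array(P)+E[:3,3]
    if fn.startswith('w'):
        r=np.hypot(p[0],p[1]);t=np.arctan2(r,p[2]);a,b=p[:2]/r*t
    else: a,b=p[0]/p[2],p[1]/p[2]
    return np.array([f['fx']*a+f['cx'],f['fy']*b+f['cy']])
E
python3 - <<'E'
from h import *
for n in ('top','side'):
    f=grab(n,n+'0'); print(f['fx'],f['cx'],np.round(f['extrinsics'],3))
print(bot.observe())
E
```

```text
pics
590.6145643498214 319.4931112821621 [[-0.027 -1.    -0.014  0.045]
 [-0.992  0.029 -0.126  0.573]
 [ 0.126  0.011 -0.992  1.73 ]
 [ 0.     0.     0.     1.   ]]
491.32864285906237 318.37472445476396 [[-0.95  -0.313 -0.007  0.542]
 [-0.237  0.733 -0.637  0.195]
 [ 0.205 -0.604 -0.77   1.251]
 [ 0.     0.     0.     1.   ]]
{'clock': 0.1, 'qpos': array([ 1.05381016,  0.52196942, -0.03633807,  1.59992635,  0.02121628,
        1.0210945 , -0.11280097]), 'qd': array([ 0.00021231, -0.00209337,  0.00162547, -0.00026627, -0.00042403,
        0.00083225,  0.00054375]), 'joint_efforts': array([ 4.69442588e-03, -9.28498363e+01,  1.98468179e+00, -3.70535266e+01,
        1.82811351e-02,  5.39833418e-03,  1.77450596e-05]), 'position': array([ 0.26988992, -0.56340202,  0.23078264]), 'tool_rot': array([-3.14058359e+00,  7.84556722e-05,  4.46791546e-01]), 'force': array([-0.69892565,  0.37625098, -0.54573132]), 'moment': array([ 0.04622131, -0.01644715,  0.04355259]), 'finger_force': 0.0, 'grip_width': 0.08563963055674743}
```

View pics/top0.png

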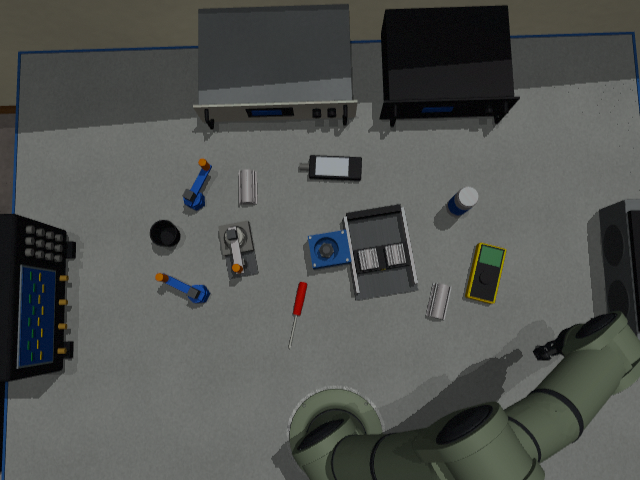

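View pics/side0.png

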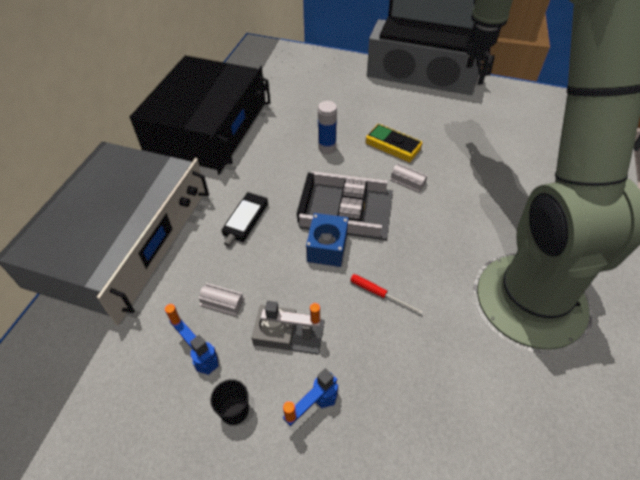

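The top view shows the dock at about (380,250), the gearbox well at (327,249), the crank hub at (234,236) with its orange handle at (237,268), and two blue decoys at (200,185) and (185,288). I'll enlarge that area.

```bash
python3 - <<'E'
import cv2
i=cv2.imread('pics/top0.png')
c=i[195:305,210:425]; c=cv2.resize(c,None,fx=3.7,fy=3.7,interpolation=cv2.INTER_CUBIC); cv2.imwrite('pics/c1.png',c); print(c.shape)
E
```

```text
(407, 796, 3)
```

View pics/c1.png

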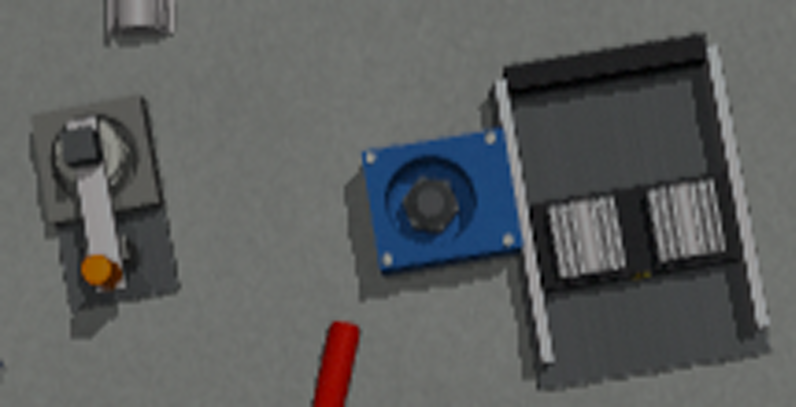

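The crop shows the gearbox corners at (361,152), (500,128), (522,247) and (383,273). The wall top centrelines run (501,82)-(548,362) and (712,46)-(763,326), the grip block is at (82,147), the handle top at (97,268), and the stripe at (642,273).

```bash
cat >> h.py <<'E'
def c(x,y,z): return pt('top0',210+x/3.7-.35,195+y/3.7-.35,z)
E
python3 - <<'E'
from h import *
np.set_printoptions(precision=4,suppress=True)
g=[c(*p,.075) for p in ((361,152),(500,128),(522,247),(383,273))]
print('well by box',np.mean(g,0), [np.linalg.norm(g[i]-g[i-1]) for i in range(4)])
print('well rim',c(431,200,.075))
L=[c(501,82,.05),c(548,362,.05)];R=[c(712,46,.05),c(763,326,.05)]
print(L,R)
for a in (L,R): d=a[0]-a[1]; print(np.linalg.norm(d),np.degrees(np.arctan2(d[1],d[0])))
d=g[0]-g[3];print(np.degrees(np.arctan2(d[1],d[0])));d=g[1]-g[2];print(np.degrees(np.arctan2(d[1],d[0])))
d=g[0]-g[1];print(np.degrees(np.arctan2(d[1],d[0]))-90)
d=(L[0]-R[0]);print(np.linalg.norm(d),np.degrees(np.arctan2(d[1],d[0]))-90)
print('mid',np.mean(L+R,0))
print('grip',c(82,147,.122),'handle',c(97,268,.142)); print('stripe',c(642,273,.035))
E
```

```text
well by box [0.5465 0.0012 0.075 ] [np.float64(0.09760165802397218), np.float64(0.11170329235224201), np.float64(0.0960916052889432), np.float64(0.11119541521615561)]
well rim [0.5466 0.0094 0.075 ]
[array([ 0.6434, -0.0497,  0.05  ]), array([ 0.4176, -0.0796,  0.05  ])] [array([ 0.6678, -0.2206,  0.05  ]), array([ 0.4413, -0.2509,  0.05  ])]
0.22781056276605732 7.537073230230521
0.2285038016934958 7.611300020789973
8.802231835681516
8.502429372007436
8.222063452097316
0.17265195123148275 8.115942378172733
mid [ 0.5426 -0.1502  0.05  ]
grip [0.5901 0.2774 0.122 ] handle [0.4944 0.2636 0.142 ]
stripe [ 0.4873 -0.1582  0.035 ]
```

```bash
python3 -m crank '{"travel":[[2,4.5,0],[4,9,0],[6,13.5,0],[8,18,0],[10,22.5,0]],"turn":[[0,0,-3],[0,0,-6],[0,0,-9],[0,0,-12],[0,0,-17.5]],"gripper":[1,1,1,1,1]}' 40
python3 -m crank '{"travel":[[2,4.5,0],[4,9,0],[6,13.5,0],[7.4,17.5,0],[7.4,17.5,0]],"turn":[[0,0,0],[0,0,0],[0,0,0],[0,0,0],[0,0,0]],"gripper":[1,1,1,1,1]}'
python3 - <<'E'
from h import *
f=grab('wrist','w1'); print(bot.observe()['position'],bot.observe()['tool_rot'],f['fx'],f['cx'],f['cy'])
E
```

```text
clock: 0.6
position: [0.3703, -0.3367, 0.2312]
tool_rot: [-3.141, 0.0, 0.139]
force: [1.6, -0.5, -0.7]
grip_width: 0.0122
finger_force: 0.0
clock: 1.1
position: [0.4457, -0.1584, 0.2313]
tool_rot: [-3.14, -0.001, 0.148]
force: [0.1, -2.3, -0.7]
grip_width: -0.0
finger_force: 0.0
[ 0.44473443 -0.16117984  0.23120077] [-3.14097709e+00  2.94689150e-06  1.45897360e-01] 371.64829954431775 326.28370036449905 231.7581932622286
```

View pics/w1.png

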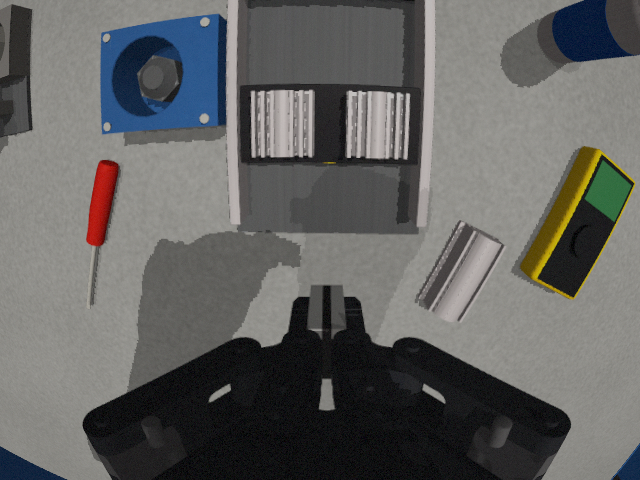

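The wrist view shows the near wall ends at (235,222) and (423,225), the stripe at (330,162), the well rim centred near (148,75), and hexagon corners around (158,78). I'll check these against the estimate.

```bash
python3 - <<'E'
from h import *
np.set_printoptions(precision=4,suppress=True)
for n,u,v,z in (('Lnear',235,222,.05),('Rnear',423,225,.05),('stripe',330,163,.04),('Lfar',234,10,.05),('Rfar',430,10,.05),('rim',148,76,.075)): print(n,pt('w1',u,v,z))
g=[pt('w1',u,v,.075) for u,v in ((101,32),(221,14),(226,124),(102,133))]
for i in range(4): 
  d=g[i]-g[i-1]; print(np.linalg.norm(d),np.degrees(np.arctan2(d[1],d[0])))
print(np.mean(g,0))
i=cv2.imread('pics/w1.png')[20:130,90:240]; cv2.imwrite('pics/c2.png',cv2.resize(i,None,fx=5,fy=5,interpolation=cv2.INTER_CUBIC))
E
```

```text
Lnear [ 0.418  -0.0772  0.05  ]
Rnear [ 0.441  -0.2503  0.05  ]
stripe [ 0.4827 -0.1564  0.04  ]
Lfar [ 0.6104 -0.0525  0.05  ]
Rfar [ 0.6367 -0.2221  0.05  ]
rim [0.5441 0.0091 0.075 ]
0.09433934059840117 8.039813529604695
0.11664050351845075 -82.80547385609687
0.09349634240963753 -169.1522036298246
0.12121051312306574 97.67796988679603
[0.5461 0.0008 0.075 ]
```

View pics/c2.png

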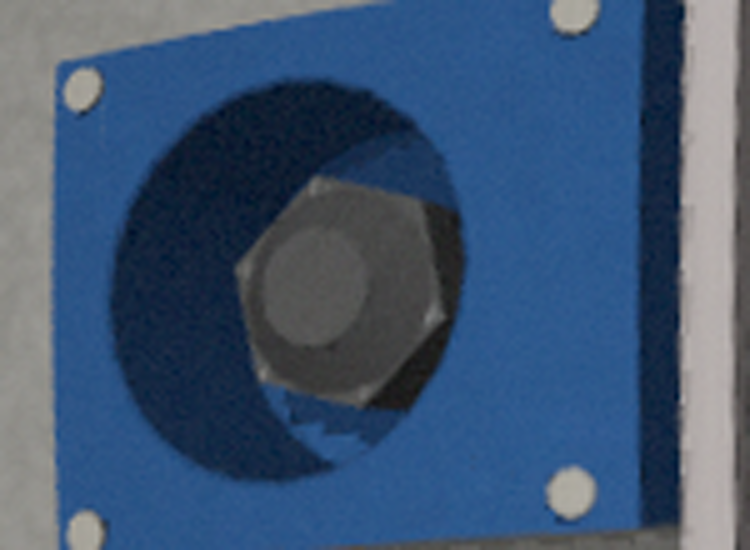

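```bash
python3 - <<'E'
from h import *
np.set_printoptions(precision=4,suppress=True)
P=lambda x,y,z: pt('w1',90+x/5-.4,20+y/5-.4,z)
h=np.array([P(x,y,.05) for x,y in ((318,180),(418,198),(440,318),(365,402),(263,378),(238,270))])
m=h.mean(0); print('hexc',m); 
for q in h: d=q-m; a=np.degrees(np.arctan2(d[1],d[0])); print(np.linalg.norm(d)*1e3,a,a%60)
for k in range(6):
  d=h[k]-h[k-1]; print('edge',np.degrees(np.arctan2(d[1],d[0]))%60,np.linalg.norm(d))
r=[P(x,y,.075) for x,y in ((112,300),(290,78),(465,260),(270,481),(150,150),(430,160),(160,420))]
r=np.array(r); A=np.c_[2*r[:,:2],np.ones(len(r))]; s=np.linalg.lstsq(A,(r[:,:2]**2).sum(1),rcond=None)[0]; print('rim',s[:2],np.sqrt(s[2]+s[0]**2+s[1]**2))
print('nose top',P(316,287,.06))
E
```

```text
hexc [0.5444 0.0121 0.05  ]
22.086088165726643 19.478972451796725 19.478972451796725
22.57136092502519 -38.230721999198515 21.769278000801485
22.005005939766413 -101.50714126871938 18.49285873128062
22.176372745651477 -158.3016338991073 21.698366100892713
22.0817678243099 140.32084123503222 20.32084123503222
22.529551315730245 81.2242050587844 21.224205058784406
edge 19.39907994342375 0.02289683581857952
edge 21.75393480378223 0.021555532181155742
edge 18.949722184790687 0.023387673370974145
edge 20.506665357432553 0.02101240617401936
edge 20.803242982793662 0.022588362387150073
edge 21.78691114883969 0.022003848987709556
rim [0.5456 0.0126] 0.035195542126938824
nose top [0.5443 0.0119 0.06  ]
```

The hexagon is visible: its flats are at -9.5° mod 60, and the well is at about (0.545, 0.011). Now I'll lower the closed fingers behind the cartridge and push along the 7.9° direction.

```bash
python3 -m crank '{"travel":[[0,-0.1,-5],[0,-0.1,-10],[0,-0.1,-15],[0,-0.1,-20],[0,-0.1,-21]],"turn":[[0,0,0],[0,0,0],[0,0,0],[0,0,0],[0,0,0]],"gripper":[1,1,1,1,1]}'
python3 -m crank '{"travel":[[1,0.14,0],[2,0.28,0],[3,0.42,0],[3.6,0.5,0],[4.2,0.58,0]],"turn":[[0,0,0],[0,0,0],[0,0,0],[0,0,0],[0,0,0]],"gripper":[1,1,1,1,1]}'
python3 -m crank '{"travel":[[0.8,0.11,0],[1.6,0.22,0],[2.4,0.33,0],[3.2,0.44,0],[4,0.56,0]],"turn":[[0,0,0],[0,0,0],[0,0,0],[0,0,0],[0,0,0]],"gripper":[1,1,1,1,1]}'
python3 -m crank '{"travel":[[0.6,0.08,0],[1.2,0.17,0],[1.8,0.25,0],[2.4,0.33,0],[3,0.42,0]],"turn":[[0,0,0],[0,0,0],[0,0,0],[0,0,0],[0,0,0]],"gripper":[1,1,1,1,1]}'
```

```text
clock: 1.65
position: [0.441, -0.1647, 0.0171]
tool_rot: [-3.139, 0.007, 0.141]
force: [0.5, -0.5, 0.4]
grip_width: -0.0001
finger_force: 0.0
clock: 2.15
position: [0.4868, -0.159, 0.0224]
tool_rot: [3.141, -0.001, 0.141]
force: [-3.5, 0.1, 1.6]
grip_width: -0.0002
finger_force: 2.0
clock: 2.65
position: [0.5267, -0.1531, 0.0213]
tool_rot: [-3.142, 0.0, 0.141]
force: [-3.3, -0.9, 2.3]
grip_width: 0.0002
finger_force: 1.9
clock: 3.15
position: [0.5565, -0.149, 0.0212]
tool_rot: [-3.142, 0.0, 0.141]
force: [-2.8, 0.2, 0.5]
grip_width: 0.0003
finger_force: 1.4
```

```bash
python3 -m crank '{"travel":[[0.2,0.03,0],[0.4,0.06,0],[0.6,0.08,0],[0.7,0.1,0],[0.8,0.11,0]],"turn":[[0,0,0],[0,0,0],[0,0,0],[0,0,0],[0,0,0]],"gripper":[1,1,1,1,1]}'
python3 -m crank '{"travel":[[0.1,0.01,0],[0.2,0.03,0],[0.3,0.04,0],[0.3,0.04,0],[0.3,0.04,0]],"turn":[[0,0,0],[0,0,0],[0,0,0],[0,0,0],[0,0,0]],"gripper":[1,1,1,1,1]}'
```

```text
clock: 3.65
position: [0.5637, -0.1479, 0.0212]
tool_rot: [-3.141, 0.001, 0.141]
force: [-7.6, 1.5, 4.2]
grip_width: 0.0001
finger_force: 3.7
clock: 4.15
position: [0.5644, -0.1476, 0.0209]
tool_rot: [-3.141, 0.005, 0.141]
force: [-16.6, 0.2, 9.9]
grip_width: -0.0001
finger_force: 8.4
```

```bash
python3 -m crank '{"travel":[[0.2,0.03,0],[0.4,0.06,0],[0.4,0.06,0],[0.4,0.06,0],[0.4,0.06,0]],"turn":[[0,0,0],[0,0,0],[0,0,0],[0,0,0],[0,0,0]],"gripper":[1,1,1,1,1]}'
python3 -m crank '{"travel":[[-1,-0.14,0],[-2,-0.28,0],[-3,-0.42,0],[-4,-0.56,2],[-5,-0.7,6]],"turn":[[0,0,0],[0,0,0],[0,0,0],[0,0,0],[0,0,0]],"gripper":[1,1,1,1,1]}'
python3 -m crank '{"travel":[[0,0,5],[0,0,10],[0,1,15],[0,2,20],[0,2,20]],"turn":[[0,0,0],[0,0,0],[0,0,0],[0,0,0],[0,0,0]],"gripper":[0.2,0,0,0,0]}'
python3 - <<'E'
from h import *
f=grab('wrist','w2');s=bot.observe(); print(s['position'],s['tool_rot'],s['qpos'])
E
```

```text
clock: 4.65
position: [0.5645, -0.1479, 0.0203]
tool_rot: [-3.14, 0.013, 0.14]
force: [-38.7, -1.4, 21.6]
grip_width: -0.0002
finger_force: 19.0
clock: 5.15
position: [0.5191, -0.1536, 0.08]
tool_rot: [-3.14, 0.003, 0.142]
force: [0.4, -0.9, 1.2]
grip_width: -0.0003
finger_force: 0.0
clock: 5.65
position: [0.5232, -0.1332, 0.2874]
tool_rot: [3.139, -0.009, 0.142]
force: [1.0, 0.2, -0.8]
grip_width: 0.0723
finger_force: 0.0
[ 0.52224108 -0.13362743  0.28464649] [ 3.1397087  -0.00611394  0.1420257 ] [ 0.2293594   0.32700731 -0.11493258  1.76350969  0.04281872  1.04708334
 -1.32949541]
```

View pics/w2.png

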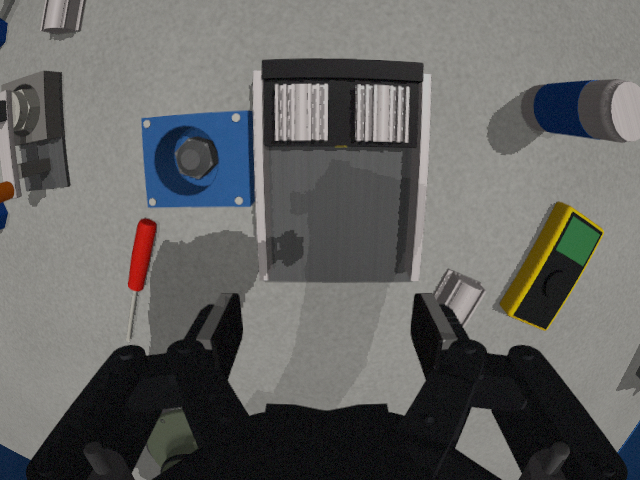

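The cartridge sits flush against the black stop block, with its near face at about (340,148). Next I'll move over the crank, turning half round so the last joint has range for the clockwise turn.

```bash
python3 - <<'E'
from h import *
f=np.load('pics/w2.npz');E=f['extrinsics'];s=bot.observe()
from scipy.spatial.transform import Rotation as R
T=R.from_euler('xyz',s['tool_rot']).as_matrix(); c=-E[:3,:3].T@E[:3,3]; print('cam in tool',T.T@(c-s['position']), T.T@E[2,:3])
E
python3 -m crank '{"travel":[[0.3,2,0],[0.6,4,0],[0.8,6,0],[1.1,8,0],[1.4,10,0]],"turn":[[0,0,8],[0,0,16],[0,0,24],[0,0,32],[0,0,40]],"gripper":[0,0,0,0,0]}'
python3 -m crank '{"travel":[[0.3,2,0],[0.6,4,0],[0.8,6,0],[1.1,8,0],[1.4,10,0]],"turn":[[0,0,8],[0,0,16],[0,0,24],[0,0,32],[0,0,40]],"gripper":[0,0,0,0,0]}'
python3 -m crank '{"travel":[[0.3,2,0],[0.6,4,0],[0.8,6,0],[1.1,8,0],[1.4,10,0]],"turn":[[0,0,8],[0,0,16],[0,0,24],[0,0,32],[0,0,40]],"gripper":[0,0,0,0,0]}'
python3 -m crank '{"travel":[[0.3,2,0],[0.6,4,0],[0.9,6,0],[1.2,8,0],[1.5,10,0]],"turn":[[0,0,8],[0,0,16],[0,0,24],[0,0,32],[0,0,40]],"gripper":[0,0,0,0,0]}'
python3 -m crank '{"travel":[[0,0,0],[0,0,0],[0,0,0],[0,0,0],[0,0,0]],"turn":[[0,0,8],[0,0,16],[0,0,20],[0,0,20],[0,0,20]],"gripper":[0,0,0,0,0]}'
python3 - <<'E'
from h import *
f=grab('wrist','w3');s=bot.observe(); print(s['position'],s['tool_rot'],s['qpos'])
E
```

```text
cam in tool [ 0.07977233  0.00018134 -0.14564117] [-3.03283926e-01  3.09413427e-04  9.52900186e-01]
clock: 6.2
position: [0.5346, -0.0334, 0.2801]
tool_rot: [-3.141, 0.001, 0.845]
force: [0.2, 0.3, 0.3]
grip_width: 0.0856
finger_force: 0.0
clock: 6.7
position: [0.5486, 0.0665, 0.2801]
tool_rot: [-3.14, 0.0, 1.543]
force: [0.9, -0.9, 0.5]
grip_width: 0.0854
finger_force: 0.0
clock: 7.2
position: [0.5627, 0.1665, 0.28]
tool_rot: [-3.141, -0.001, 2.242]
force: [-0.2, -0.0, 0.4]
grip_width: 0.0855
finger_force: 0.0
clock: 7.7
position: [0.5778, 0.2665, 0.2799]
tool_rot: [-3.141, -0.001, 2.94]
force: [-0.7, 0.2, 0.5]
grip_width: 0.0854
finger_force: 0.0
clock: 8.2
position: [0.5779, 0.2658, 0.2804]
tool_rot: [3.142, -0.001, -3.003]
force: [-0.4, -0.7, 0.1]
grip_width: 0.0853
finger_force: 0.0
[0.57791414 0.2658331  0.28069042] [-3.14153140e+00 -6.06915986e-04 -3.00255810e+00] [ 0.00417098  0.61476252 -0.84936377  1.47943217  0.47165173  1.26154055
  0.81128264]
```

View pics/w3.png

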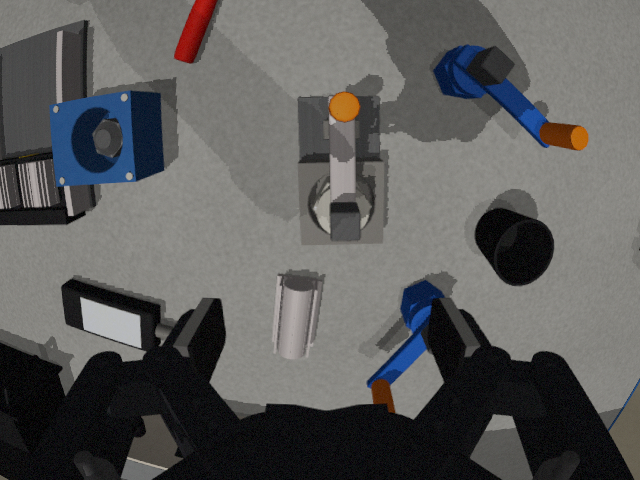

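The wrist view shows the grip block's top face centred at (345.5,226) and the handle top centred at (344,106). I'll compute both.

```bash
python3 - <<'E'
from h import *
g=pt('w3',345.5,226,.122);h=pt('w3',344,106,.142);print(g,h,np.linalg.norm((g-h)[:2]),np.degrees(np.arctan2(*(g-h)[1::-1])))
for u in((331,212),(360,212),(332,240),(360,239)): print(pt('w3',*u,.122))
w=[pt('w3',u,v,.075) for u,v in ((97,137),)];print(w, pt('w3',105,139,.06))
E
```

```text
[0.58958833 0.28333444 0.122     ] [0.49140444 0.26646744 0.142     ] 0.09962214149926259 9.747687411640305
[0.57913301 0.26940743 0.122     ]
[0.57572368 0.29355262 0.122     ]
[0.6036129  0.27378131 0.122     ]
[0.59940956 0.29751136 0.122     ]
[array([0.54101936, 0.01494742, 0.075     ])] [0.54451883 0.01601956 0.06      ]
```

```bash
python3 -m crank '{"travel":[[1.2,1.5,-4],[1.2,1.5,-8],[1.2,1.5,-12],[1.2,1.5,-15],[1.2,1.5,-15]],"turn":[[0,0,1],[0,0,1],[0,0,1],[0,0,1],[0,0,1]],"gripper":[0,0,0,0,0]}'
python3 -m crank '{"travel":[[0,0,-2],[0,0,-3],[0,0,-4.1],[0,0,-4.2],[0,0,-4.2]],"turn":[[0,0,0],[0,0,0],[0,0,0],[0,0,0],[0,0,0]],"gripper":[0,0,0,0,0]}'
python3 -m crank '{"travel":[[0,0,0],[0,0,0],[0,0,0],[0,0,0],[0,0,0]],"turn":[[0,0,0],[0,0,0],[0,0,0],[0,0,0],[0,0,0]],"gripper":[0.4,0.6,0.8,1,1]}' 100
```

```text
clock: 8.75
position: [0.5883, 0.2799, 0.1274]
tool_rot: [-3.14, -0.006, -2.984]
force: [-0.7, -0.3, -0.1]
grip_width: 0.0855
finger_force: 0.0
clock: 9.25
position: [0.5902, 0.2812, 0.0898]
tool_rot: [3.141, 0.0, -2.983]
force: [1.0, 0.2, 0.2]
grip_width: 0.0855
finger_force: 0.0
clock: 9.75
position: [0.5901, 0.2811, 0.0896]
tool_rot: [-3.142, 0.0, -2.983]
force: [-0.6, -0.4, 3.8]
grip_width: 0.0245
finger_force: 97.7
```

```bash
python3 -m crank '{"travel":[[0,0,1],[0,0,4],[0,0,8],[0,0,12],[0,0,14]],"turn":[[0,0,0],[0,0,0],[0,0,0],[0,0,0],[0,0,0]],"gripper":[1,1,1,1,1]}'
python3 -m crank '{"travel":[[-0.5,-4.5,0],[-1.1,-9,0],[-1.8,-14,0],[-2.5,-19,0],[-3,-21,0]],"turn":[[0,0,-4],[0,0,-8],[0,0,-12],[0,0,-16],[0,0,-18.5]],"gripper":[1,1,1,1,1]}'
python3 -m crank '{"travel":[[0,0,0],[0,0,0],[0,0,0],[0,0,0],[0,0,0]],"turn":[[0,0,0],[0,0,0],[0,0,0],[0,0,0],[0,0,0]],"gripper":[1,1,1,1,1]}'
python3 - <<'E'
from h import *
f=grab('wrist','w4');f=grab('top','top4');s=bot.observe(); print(s['position'],s['tool_rot'],s['qpos'])
i=cv2.imread('pics/top4.png')[180:300,220:400]
w=cv2.imread('pics/w4.png')[60:360,120:520]
cv2.imwrite('pics/c4.png',np.hstack([cv2.resize(i,(450,300),interpolation=cv2.INTER_CUBIC),w[:,25:375]]))
E
```

```text
clock: 10.25
position: [0.5904, 0.2817, 0.2333]
tool_rot: [3.14, 0.003, -2.983]
force: [-0.5, 0.8, -2.9]
grip_width: 0.0246
finger_force: 98.9
clock: 10.75
position: [0.5594, 0.0659, 0.2295]
tool_rot: [-3.139, -0.0, 2.97]
force: [0.6, 0.2, -3.3]
grip_width: 0.0249
finger_force: 99.6
clock: 11.25
position: [0.56, 0.0719, 0.2292]
tool_rot: [3.141, -0.0, 2.979]
force: [0.2, 0.7, -3.1]
grip_width: 0.0247
finger_force: 99.6
[0.55998585 0.07157855 0.22920023] [ 3.14148642e+00 -2.38343692e-04  2.97839134e+00] [ 0.32510656  0.52863953 -0.78938421  1.73620642  0.42373356  1.05588315
  0.79784451]
```

View pics/c4.png

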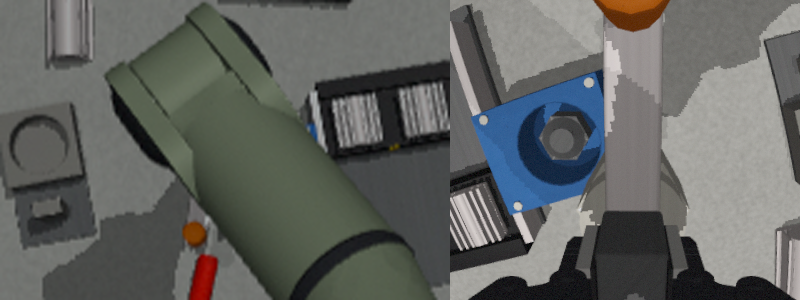

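The crank hangs straight in the grip. In the wrist view the arm's centreline is at full-image column 329 and the well rim is near (261,203). In the top view the handle is near (297.6,273.2).

```bash
python3 - <<'E'
from h import *
np.set_printoptions(precision=4,suppress=True)
p=np.array([.55998,.07158]); 
h=pt('top4',297.4,272.8,.2816); d=h[:2]-p; print('handle',h,np.linalg.norm(d),np.degrees(np.arctan2(d[1],d[0])))
off=145-450
print('screws',[pt('w4',u+off,v+60,.075) for u,v in ((588,83),(483,120),(518,206))])
print('nose',pt('w4',563+off,139+60,.06))
print('arm',pt('w4',329,120,.2215),pt('w4',329,260,.2215))
i=cv2.imread('pics/w4.png')[110:290,155:310]; cv2.imwrite('pics/c5.png',cv2.resize(i,None,fx=3.3,fy=3.3,interpolation=cv2.INTER_CUBIC))
# projected expected screws centre: gearbox centre
E
```

```text
handle [0.4632 0.0847 0.2816] 0.09769673993514756 172.29806359804255
screws [array([0.4987, 0.0468, 0.075 ]), array([ 0.5114, -0.0484,  0.075 ]), array([ 0.5931, -0.0367,  0.075 ])]
nose [0.5433 0.0143 0.06  ]
arm [0.4846 0.085  0.2215] [0.5437 0.0754 0.2215]
```

View pics/c5.png

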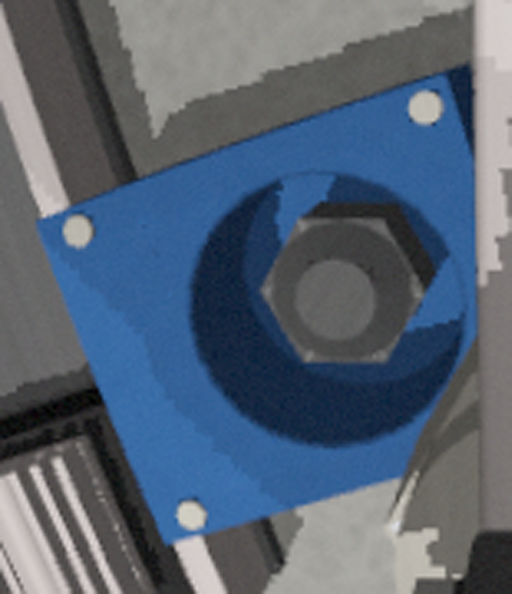

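```bash
python3 - <<'E'
from h import *
np.set_printoptions(precision=4,suppress=True)
P=lambda x,y,z: pt('w4',155+x/3.3-.35,110+y/3.3-.35,z)
h=np.array([P(*q,.05) for q in ((262,291),(302,219),(380,220),(422,293),(383,361),(306,362))]);m=h.mean(0);print('hex',m)
print([np.degrees(np.arctan2(*(h[k]-h[k-1])[1::-1]))%60 for k in range(6)],np.linalg.norm(h-m,axis=1))
r=np.array([P(*q,.075) for q in ((192,305),(315,172),(340,446),(225,215),(235,400),(400,200),(440,380))])
A=np.c_[2*r[:,:2],np.ones(len(r))]; s=np.linalg.lstsq(A,(r[:,:2]**2).sum(1),rcond=None)[0]; print('rim',s[:2],np.sqrt(s[2]+s[0]**2+s[1]**2)); print('nose',P(334,300,.06)); print(bot.observe()['position'])
E
```

```text
hex [0.5444 0.0125 0.05  ]
[np.float64(19.67342147670405), np.float64(18.675097473434505), np.float64(18.86142081307554), np.float64(18.803700143097053), np.float64(19.70762952228555), np.float64(21.158451049726438)] [0.0225 0.0226 0.0225 0.022  0.0223 0.0228]
rim [0.5439 0.0123] 0.034974481843678594
nose [0.5444 0.0121 0.06  ]
[0.56   0.0716 0.2292]
```

Hexagon and rim agree: centre (0.5444, 0.0122), with the flats about 0.5° from the crank's present yaw. I'll move over it and lower.

```bash
python3 -m crank '{"travel":[[-0.8,-3,0],[-1.6,-5.9,0],[-1.6,-5.9,0],[-1.6,-5.9,-3],[-1.6,-5.9,-6]],"turn":[[0,0,-0.5],[0,0,-0.5],[0,0,-0.5],[0,0,-0.5],[0,0,-0.5]],"gripper":[1,1,1,1,1]}'
python3 -m crank '{"travel":[[0,0,-0.5],[0,0,-1],[0,0,-1.5],[0,0,-2],[0,0,-2.5]],"turn":[[0,0,0],[0,0,0],[0,0,0],[0,0,0],[0,0,0]],"gripper":[1,1,1,1,1]}'
python3 -m crank '{"travel":[[0,0,-0.3],[0,0,-0.6],[0,0,-0.9],[0,0,-1.2],[0,0,-1.5]],"turn":[[0,0,0],[0,0,0],[0,0,0],[0,0,0],[0,0,0]],"gripper":[1,1,1,1,1]}'
```

```text
clock: 11.85
position: [0.5446, 0.0121, 0.1691]
tool_rot: [3.141, 0.002, 2.968]
force: [-0.2, 0.1, -4.1]
grip_width: 0.0246
finger_force: 100.2
clock: 12.35
position: [0.5444, 0.0121, 0.1446]
tool_rot: [3.142, 0.001, 2.969]
force: [-0.2, -0.1, -2.7]
grip_width: 0.0247
finger_force: 99.8
clock: 12.85
position: [0.544, 0.012, 0.1291]
tool_rot: [-3.142, 0.0, 2.969]
force: [0.1, 0.2, -2.8]
grip_width: 0.025
finger_force: 99.8
```

```bash
python3 -m crank '{"travel":[[0,0,-0.2],[0,0,-0.4],[0,0,-0.6],[0,0,-0.8],[0,0,-1]],"turn":[[0,0,0],[0,0,0],[0,0,0],[0,0,0],[0,0,0]],"gripper":[1,1,1,1,1]}'
python3 -m crank '{"travel":[[0,0,-0.3],[0,0,-0.6],[0,0,-0.9],[0,0,-1.2],[0,0,-1.4]],"turn":[[0,0,0],[0,0,0],[0,0,0],[0,0,0],[0,0,0]],"gripper":[1,1,1,1,1]}'
```

```text
clock: 13.35
position: [0.544, 0.0121, 0.1192]
tool_rot: [-3.142, 0.0, 2.969]
force: [0.1, 0.6, -3.0]
grip_width: 0.0246
finger_force: 99.8
clock: 13.85
position: [0.5439, 0.012, 0.105]
tool_rot: [-3.142, -0.0, 2.969]
force: [0.3, -1.1, -4.0]
grip_width: 0.0244
finger_force: 99.8
```

```bash
python3 -m crank '{"travel":[[0,0,-0.2],[0,0,-0.4],[0,0,-0.5],[0,0,-0.6],[0,0,-0.6]],"turn":[[0,0,0],[0,0,0],[0,0,0],[0,0,0],[0,0,0]],"gripper":[1,1,1,1,1]}'
```

```text
clock: 14.35
position: [0.5441, 0.0121, 0.0995]
tool_rot: [-3.142, 0.0, 2.969]
force: [-0.7, -0.2, 1.8]
grip_width: 0.0246
finger_force: 100.8
```

Seated: contact at z 0.0995, against 0.0996 expected. Now the clockwise turn.

```bash
for k in 1; do :; done
python3 -m crank '{"travel":[[0,0,0],[0,0,0],[0,0,0],[0,0,0],[0,0,0]],"turn":[[0,0,-5],[0,0,-10],[0,0,-15],[0,0,-20],[0,0,-25]],"gripper":[1,1,1,1,1]}'
python3 -c "
from h import *
s=bot.observe();print(s['moment'],s['qpos'][6])"
python3 -m crank '{"travel":[[0,0,0],[0,0,0],[0,0,0],[0,0,0],[0,0,0]],"turn":[[0,0,-6],[0,0,-12],[0,0,-18],[0,0,-24],[0,0,-30]],"gripper":[1,1,1,1,1]}'
python3 -m crank '{"travel":[[0,0,0],[0,0,0],[0,0,0],[0,0,0],[0,0,0]],"turn":[[0,0,-6],[0,0,-12],[0,0,-18],[0,0,-24],[0,0,-30]],"gripper":[1,1,1,1,1]}'
python3 -c "
from h import *
s=bot.observe();print(s['moment'],s['qpos'][6])"
```

```text
clock: 14.85
position: [0.5434, 0.0119, 0.0994]
tool_rot: [-3.14, -0.0, 2.529]
force: [-5.6, -0.0, 5.2]
grip_width: 0.0247
finger_force: 101.3
[-0.42438543  1.67348191  0.47914024] 0.387476528831108
clock: 15.35
position: [0.5431, 0.0121, 0.0994]
tool_rot: [-3.14, -0.0, 2.005]
force: [-8.0, 0.7, 6.6]
grip_width: 0.025
finger_force: 101.8
clock: 15.85
position: [0.5429, 0.0126, 0.0994]
tool_rot: [-3.14, 0.0, 1.482]
force: [-7.3, 2.4, 6.1]
grip_width: 0.0247
finger_force: 101.9
[0.73998116 2.47867635 0.42820077] -0.4639485145728554
```

```bash
python3 -m crank '{"travel":[[0,0,0],[0,0,0],[0,0,0],[0,0,0],[0,0,0]],"turn":[[0,0,-6],[0,0,-12],[0,0,-18],[0,0,-24],[0,0,-28]],"gripper":[1,1,1,1,1]}'
python3 -m crank '{"travel":[[0,0,0],[0,0,0],[0,0,0],[0,0,0],[0,0,0]],"turn":[[0,0,-2],[0,0,-4],[0,0,-6],[0,0,-8],[0,0,-10]],"gripper":[1,1,1,1,1]}'
python3 -c "
from h import *
s=bot.observe();print(s['moment'],s['qpos'][6])"
```

```text
clock: 16.35
position: [0.543, 0.013, 0.0994]
tool_rot: [-3.14, 0.001, 0.994]
force: [-7.2, 3.5, 5.7]
grip_width: 0.0245
finger_force: 101.8
clock: 16.85
position: [0.5431, 0.0131, 0.0994]
tool_rot: [-3.14, 0.001, 0.822]
force: [-7.5, 4.3, 7.5]
grip_width: 0.0244
finger_force: 101.7
[1.52705594 2.11101048 0.39310057] -0.9859508596013421
```

```bash
python3 -m crank '{"travel":[[0,0,0],[0,0,0],[0,0,0],[0,0,0],[0,0,0]],"turn":[[0,0,-1],[0,0,-2],[0,0,-3],[0,0,-4],[0,0,-4]],"gripper":[1,1,1,1,1]}'
python3 -c "
from h import *
s=bot.observe();print(s['moment'],s['qpos'][6])"
python3 -m crank '{"travel":[[0,0,0],[0,0,0],[0,0,0],[0,0,0],[0,0,0]],"turn":[[0,0,-1],[0,0,-2],[0,0,-2],[0,0,-2],[0,0,-2]],"gripper":[1,1,1,1,1]}'
python3 -c "
from h import *
s=bot.observe();print(s['moment'],s['qpos'][6])"
```

```text
clock: 17.35
position: [0.5431, 0.0131, 0.0994]
tool_rot: [-3.14, 0.001, 0.753]
force: [-6.7, 5.1, 6.6]
grip_width: 0.0248
finger_force: 101.7
[1.54267579 2.02083223 0.27878626] -1.0399652633252037
clock: 17.85
position: [0.5431, 0.0132, 0.0994]
tool_rot: [-3.14, 0.001, 0.719]
force: [-6.2, 5.5, 5.9]
grip_width: 0.025
finger_force: 101.6
[1.64178309 2.03626726 0.29998169] -1.0666195442057378
```

```bash
python3 -m crank '{"travel":[[0,0,0],[0,0,0],[0,0,0],[0,0,0],[0,0,0]],"turn":[[0,0,-1],[0,0,-2],[0,0,-3],[0,0,-3],[0,0,-3]],"gripper":[1,1,1,1,1]}'
python3 -c "
from h import *
s=bot.observe();print(s['moment'],s['qpos'][6])
grab('wrist','w6');grab('side','side6')
a=cv2.imread('pics/w6.png');b=cv2.imread('pics/side6.png')[160:280,270:410]
cv2.imwrite('pics/c6.png',np.hstack([cv2.resize(a,(460,345)),cv2.resize(b,(340,291),interpolation=cv2.INTER_CUBIC)[:345].copy() if 0 else cv2.copyMakeBorder(cv2.resize(b,(340,291),interpolation=cv2.INTER_CUBIC),0,54,0,0,0)]))"
```

```text
clock: 18.35
position: [0.5433, 0.0133, 0.0994]
tool_rot: [-3.14, 0.001, 0.668]
force: [-5.2, 4.0, 5.6]
grip_width: 0.0248
finger_force: 102.1
[1.55515257 1.80402333 1.75260635] -1.1065736401418593
```

View pics/c6.png

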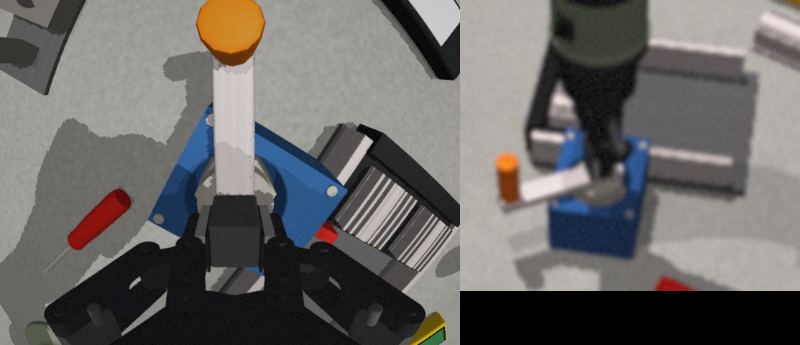

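The moment has jumped to 1.75 N m, so the shaft is at its end stop, and the red bolt shows behind the cartridge at (325,233). I'll ease off, release and rise.

```bash
python3 -m crank '{"travel":[[0,0,0],[0,0,0],[0,0,0],[0,0,0],[0,0,0]],"turn":[[0,0,1],[0,0,1],[0,0,1],[0,0,1],[0,0,1]],"gripper":[1,0.8,0.5,0.2,0]}' 20
python3 -m crank '{"travel":[[0,0,0],[0,0,0],[0,0,2],[0,0,5],[0,0,8]],"turn":[[0,0,0],[0,0,0],[0,0,0],[0,0,0],[0,0,0]],"gripper":[0,0,0,0,0]}'
python3 -m crank '{"travel":[[0,0,4],[0,0,8],[0,0,10],[0,0,10],[0,0,10]],"turn":[[0,0,0],[0,0,0],[0,0,0],[0,0,0],[0,0,0]],"gripper":[0,0,0,0,0]}'
python3 -c "
from h import *
print(bot.observe()['position'])
grab('wrist','w7')
"
```

```text
clock: 18.95
position: [0.5442, 0.012, 0.0994]
tool_rot: [3.141, -0.0, 0.682]
force: [-0.2, -0.4, -0.2]
grip_width: 0.0677
finger_force: 0.0
clock: 19.45
position: [0.5437, 0.012, 0.1801]
tool_rot: [-3.141, 0.001, 0.682]
force: [-0.1, -0.0, 0.1]
grip_width: 0.0852
finger_force: 0.0
clock: 19.95
position: [0.5439, 0.012, 0.2791]
tool_rot: [3.141, -0.0, 0.682]
force: [-0.2, 0.0, -0.1]
grip_width: 0.0854
finger_force: 0.0
[0.54393806 0.01200842 0.27914778]
```

View pics/w7.png

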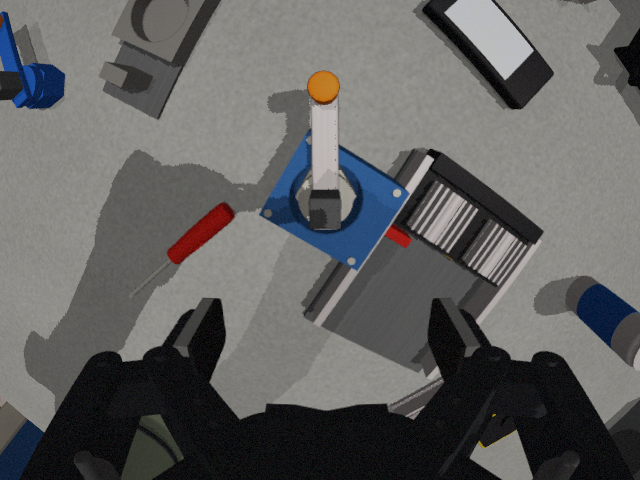

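The crank is seated with its handle at (323,87), and the red bolt's tip at (408,241) lies behind the cartridge, which is still against the stop. I'll check the bolt's reach before handing in.

```bash
python3 - <<'E'
from h import *
a=np.radians(7.9);o=np.array([.5378,-.1495])
for u,v,z in ((411,239,.047),(405,246,.047),(325,226,.132),(323,87,.152),(324,210,.132)):
    p=pt('w7',u,v,z)[:2]; d=p-o; print(p, 'dock',d@[np.cos(a),np.sin(a)],d@[-np.sin(a),np.cos(a)])
E
```

```text
[ 0.56359499 -0.09155315] dock 0.0335146612951525 0.053851519210940044
[ 0.55346767 -0.09184446] dock 0.023443419075696158 0.054954923689443894
[0.53642905 0.00623899] dock 0.02004753356595765 0.15444937028851521
[0.62057277 0.07622806] dock 0.11301230503004223 0.21220911103603216
[0.54638294 0.01534022] dock 0.03115787553223251 0.16209611775442695
```

```bash
python3 -c "
from workcell import bot
print(bot.job_done())"
```

```text
the job is handed in; nothing more can be done
None
```

I handed the job in at about 20 s of the 72 s: the cartridge is home against its stop, and the crank is seated on the shaft and released. The shaft was turned to its end stop, with the red bolt showing across the channel behind the cartridge; no verdict came back.

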